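# Lock the bayonet closure on a specimen mounting press

### The job

Close the mounting press: take the steel closure with the wing grip, lower its two lugs through the slots of the press's collar, push it down gently against the spring ram and turn it a quarter turn clockwise (seen from above) until it drops into its locked detent. Then let go and leave it locked; do not force it, and do not disturb the other things on the bench.

Things in the scene. Friction and masses are not known exactly. Their poses are not given: they have to be found in the camera images.
- closure_centre (a point): the closure: upright steel part, 86 mm tall, 0.35 kg, same after a half turn; point on its axis half-way up, z up. Heights over its foot: round plug 0-46 mm, radius 17.5 (foot edge chamfered); crossbar with lugs 6-14; round flange 46-52, radius 30; wing grip 52-86. The anvil near it, without wing or lugs, is a bystander.
- wing (a point): middle of the closure's wing grip, an upright flat bar on the flange: 50 mm along the closure's x, 14 mm thick along y, 34 mm tall; 69 mm above the foot. Grip its two flat sides from above, finger ends just above the flange.
- lugs (a point): middle of the closure's crossbar, on the axis 10 mm above the foot: a straight bar through the plug along the closure's x (below and parallel to the wing), 62 mm tip to tip, 10 mm wide, 8 mm tall; its two ends are the lugs.
- press: mould station of the press, fixed to the bench: white housing 210 (x) by 220 (y) by 100 mm tall, origin at the middle of its underside. In the middle of its top a dark fixed neck tube, outer radius 47 mm, up to 135 mm, with a firmly set locking collar standing in it. Forcing: over 30 N between closure and press (45 N with the lugs at the detents, all contacts added up).
- mouth (a point): on the upright axis of neck, collar and ram, at the fixed tube's top edge (135 mm up); z up, x along the slots. The collar (outer radius 41 mm, hole radius 21 mm) is set at a different, unmeasured height each time: its top lies 20 to 40 mm above this point. Lugs that miss the slots rest on that top. Pushed right in, the closure's centre comes below 54 mm above this point.
- slot (a point): middle of one of the two entry slots, 28 mm from the axis along the press's x (the other is opposite), at the mouth's height; each 18 mm wide, reaching 35 mm from the axis. Below, the lugs pass under the collar's 20 mm thick ledges turning clockwise seen from above; anticlockwise is blocked, so is going some 8 degrees past the quarter turn.
- detent (a point): middle of one of the two detents, 28 mm from the axis along the press's y (the other is opposite), at the mouth's height: pockets in the ledges' undersides, 4 mm deep, 18 mm wide, 90 degrees from the slots. Let up there, the lugs spring into them; locked, the closure's centre is 33 to 53 mm above the mouth point (by collar height).
- ram_axis (a point): on the neck's axis, 28 mm below the mouth point. The flat spring ram in the collar's hole, radius 18 mm: free top 26 mm below the collar's top; pushes up 4 N at first touch plus 1.5 N per mm (damped, 1.2 N at 10 mm/s). Lugs clear the ledges from 8 mm down (16 N); hard stop at 11 mm (20.5 N); turn at 9.5 mm, about 18 N (weigh the closure in the hand first, average the force). Locked it is 4 mm down.
Mind the look-alikes: they are no part of the job. What is shaped like the part that bears closure_centre but blue or yellow is not meant.

How it is judged:
On the way:
1. the closure is in the neck with its lugs down in the entry slots (angle between the x axis of closure_centre and the x axis of mouth, either way round below 0.3 rad and horizontal distance between closure_centre and mouth below 0.008 m and z of closure_centre in the frame of mouth below 0.0545 m), for 0.1 s.
At the end, for the whole second after the job is handed in: The closure sits in the neck, its lugs sprung up into the detent pockets: turned 90 degrees from the slots (within 9 degrees), its axis within 7 mm of the neck's, upright within 4 degrees, its centre 28 to 55 mm above the mouth point, at rest and released (angle between the x axis of closure_centre and the y axis of mouth, either way round below 0.16 rad and horizontal distance between closure_centre and mouth below 0.007 m and z of closure_centre in the frame of mouth between 0.028 and 0.055 m and angle between closure_centre's own z axis and vertical below 0.07 rad and linear speed of closure below 0.02 m/s); the robot touches nothing.
It fails at once if the closure is forced: more than 30 N between closure and press before its lugs are at the detents (contact force between closure and press above 30 N and angle between the x axis of closure_centre and the y axis of mouth, either way round above 0.2 rad).
It fails at once if the closure is forced: more than 45 N between closure and press at any time (contact force between closure and press above 45 N).
It fails at once if a bystander (anvil, specimen mounts, reference block, bottle, brush, screwdriver) is pushed more than 30 mm away (distance of any of anvil, mount_a, mount_b, ref_block, oil, brush, driver from where it was at the start of the episode above 0.03 m).
It also fails if it takes over 64 s, if anything falls off the work surface, if the arm or the gripper's body presses on something with over 40 N, if the wrist force passes 120 N, or if a joint passes its speed limit or range.

### The arm

A 6-joint arm with a two-finger parallel gripper is mounted at the origin on the work surface. World frame = base frame: x ahead of the robot, y to its left, z up, the work surface at z = 0. Lengths are in m, angles in rad, forces in N, time in s.
With the tool pointing down it reaches from about 0.275 to 0.725 m from the base axis. Payload 5.6 kg.
Tool frame: the origin (TCP) lies at the very end of the fingers, on their centre line; the grasp point (between the pads) lies env.tcp_to_grasp behind it (env.tcp_to_grasp is the distance from the TCP to the grasp point, in m); z points along the fingers, y is the line along which they close (so a half turn about z gives the same grasp; the last joint's range is limited). The gripper opens to 85 mm and grips with 20 to 120 N. Pads are 22 mm wide; open, the fingers measure 114 mm over their backs; the gripper's body (76 mm by 85 mm) begins 54 mm behind the grasp point. The pads swing forward as they close: fully open they stand 13 mm farther back than shut.
Start: joints at [1.408, 0.255, 0.108, 0, -1.424, -0.285], TCP at [0.238, 0.496, 0.231] pointing down, gripper open.
Joint ranges: [-2.95, 2.95], [-1.21, 1.97], [-1.09, 1.5], [-2.87, 1.71], [-2.94, -0.07], [-3.05, 3.05]. Speed limits (rad/s): [2.57, 2.57, 3.14, 3.14, 3.14, 3.14].

### API

Orientations are given as a rotation vector (axis times angle).
In Python, from cell import env, kin, imaging gives the robot as it stands. Calls block until the motion is done:
- env.move_ptp(position, orientation): joint-space move of the TCP to a pose.
- env.move_l(position, speed=0.15, ori=None, contact_N=None): straight line of the TCP; ori=None keeps the orientation; speed is the mean speed in m/s. With contact_N (N) it stops when the force on the tool has changed by that much, and returns True; else False.
- env.set_joints(angles): joint-space move.
- env.grip(opening, squeeze=None): opening from 0.0 (shut) to 1.0 (fully open); squeeze is the grip in N (None keeps the last); returns when the fingers have stopped.
- env.sleep(seconds).
- kin.ik(position, orientation): joint angles nearest the present ones, or None.
- env.observe(): the state.
- imaging.capture(name): name is "side" or "top" or "wrist"; returns a dict with "image" (420x560x3 uint8, blue, green, red), "intrinsics" (3x3 intrinsics, pixels), "R" (3x3) and "t" (3): a world point X has camera coordinates R X + t. Camera axes: x right, y down, z forward; pixel columns grow to the right and rows downward; lengths in m; the calibration is good to about 2 mm. The wrist camera is an equidistant fisheye: a pixel r from the principal point sees the ray r / f radians off the axis. A picture is of the moment at which its call begins. There is no depth.
A pose or a line that the arm cannot do raises env.PlanningError and nothing moves.
- env.finish_job(): hands the job in; it is judged then, once.
The state is a dict: "clock": time; "qpos": joint angles; "joint_velocities": joint speeds; "joint_efforts": joint torques, N m; "tcp_pos": TCP position; "eef_rot": TCP orientation; "contact_force": force on the tool from outside, world axes, zero at the start; "wrist_torque": the same for the moment, N m; "gripper_width": opening from 0.0 (shut) to 1.0 (fully open); "grip_force": force on a finger pad.
Only numpy, scipy, OpenCV 4.12 (cv2) and the standard library are available. Lean on these libraries where they do the work, as an engineer would, in place of code of your own. Each camera call takes 0.05 s, during which the arm holds its last target. There are 200 camera calls.

## Working session

There is one attempt and no reset: what is moved stays moved. The work goes in short steps, each a Python script; the robot and the scene stay as the last script left them, time stands still between calls to the robot, and variables do not carry over. Pictures are saved under pics/ and viewed, at most 10 in all, crops included, and the job is handed in when it is done.

```bash
ls; mkdir -p pics; python3 - <<'E'
from cell import env, kin, imaging
import cv2, numpy as np
for n in ("side","top","wrist"):
    c=imaging.capture(n); cv2.imwrite(f"pics/{n}0.png",c["image"])
    print(n,c["intrinsics"].tolist(),c["R"].round(5).tolist(),c["t"].round(5).tolist())
o=env.observe(); print({k:np.round(v,3).tolist() for k,v in o.items()}, env.tcp_to_grasp)
a=[cv2.imread(f"pics/{n}0.png") for n in ("side","top","wrist")]
cv2.imwrite("pics/st.png",cv2.resize(a[1],(800,600),interpolation=cv2.INTER_CUBIC))
cv2.imwrite("pics/ss.png",cv2.resize(a[0],(800,600),interpolation=cv2.INTER_CUBIC))
E
```

```text
pics
side [[522.7518036592671, 0.0, 281.3461447481745], [0.0, 522.7518036592671, 203.3774698021698], [0.0, 0.0, 1.0]] [[0.89752, -0.44071, -0.01509], [-0.34321, -0.67663, -0.65144], [0.27689, 0.58986, -0.75855]] [-0.43601, 0.22601, 1.06339]
top [[522.5855671289114, 0.0, 281.4658733465149], [0.0, 522.5855671289114, 213.9311585420316], [0.0, 0.0, 1.0]] [[-0.01614, -0.99969, -0.01874], [-0.99494, 0.01792, -0.09882], [0.09913, 0.01705, -0.99493]] [-0.0123, 0.48856, 1.01491]
wrist [[325.19226210127806, 0.0, 278.80597966649714], [0.0, 325.19226210127806, 210.79717813326448], [0.0, 0.0, 1.0]] [[-0.43337, -0.90121, 0.00127], [-0.85739, 0.41273, 0.30746], [-0.27761, 0.13216, -0.95156]] [0.54876, -0.04009, 0.37892]
{'clock': 0.15, 'qpos': [1.408, 0.256, 0.107, -0.0, -1.424, -0.285], 'joint_velocities': [-0.001, -0.002, 0.002, 0.001, 0.0, 0.001], 'joint_efforts': [-0.001, -38.694, 23.808, 5.367, -0.005, -0.0], 'tcp_pos': [0.238, 0.495, 0.231], 'eef_rot': [3.062, -0.697, -0.0], 'contact_force': [-0.084, 0.353, -0.46], 'wrist_torque': [0.013, 0.033, -0.039], 'grip_force': 0.0, 'gripper_width': 1.002} 0.0187
```

View pics/st.png

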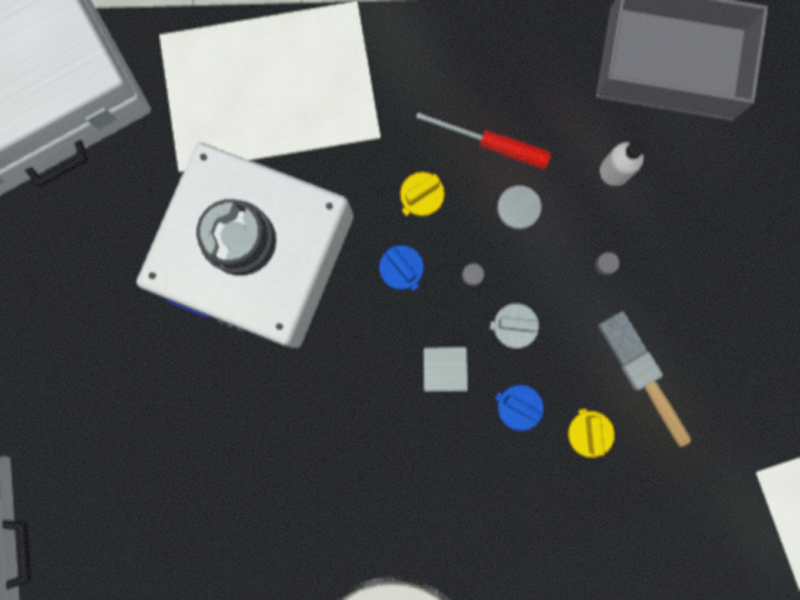

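View pics/ss.png

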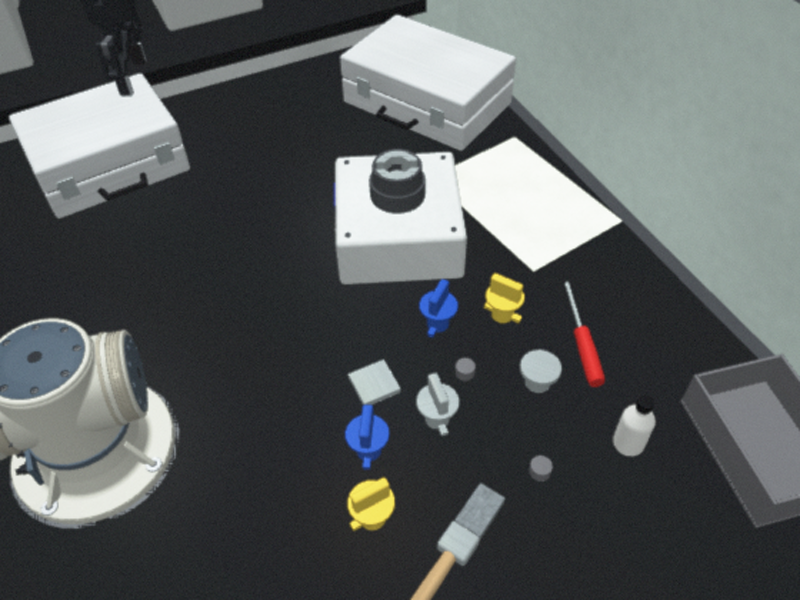

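The top view shows the steel closure at about (516,325) and the press collar at about (236,236) in the 800-wide picture. In the side view they are at about (437,405) and (398,172). The blue and yellow look-alikes and the steel anvil at top (519,207) stay out of it. Next I'll enlarge both.

```bash
python3 - <<'E'
import cv2, numpy as np
def crop(n,x,y,w=80,h=60):
    a=cv2.imread(f"pics/{n}0.png")[y:y+h,x:x+w]
    a=cv2.resize(a,(400,300),interpolation=cv2.INTER_CUBIC)
    for i in range(0,80,10): 
        cv2.putText(a,str(x+i),(i*5,8),0,.3,(0,255,255),1); cv2.line(a,(i*5,10),(i*5,16),(0,255,255),1)
    for i in range(0,60,10):
        cv2.putText(a,str(y+i),(0,i*5+4),0,.3,(0,255,255),1); cv2.line(a,(22,i*5),(28,i*5),(0,255,255),1)
    return a
cv2.imwrite("pics/crops.png",np.vstack([np.hstack([crop("top",320,198),crop("top",125,135)]),np.hstack([crop("side",266,250),crop("side",238,95)])]))
E
```

```text
(no output)
```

View pics/crops.png

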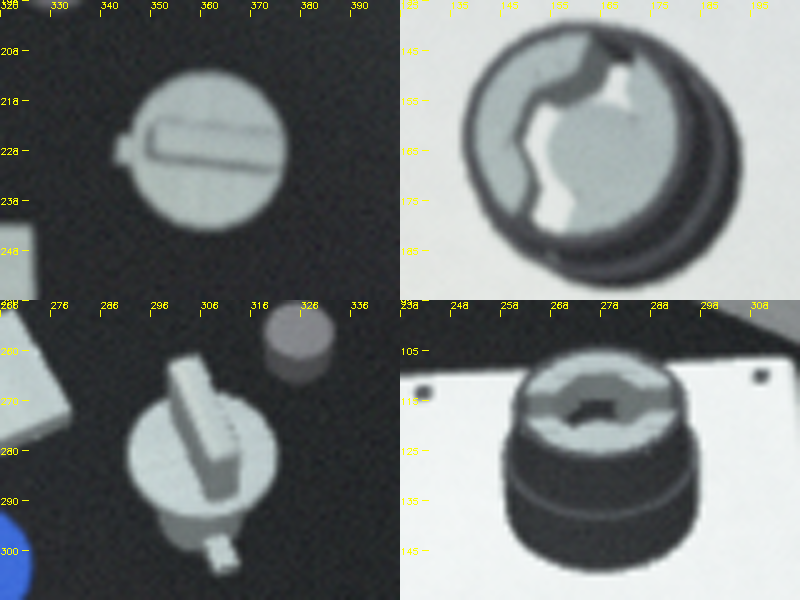

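The crops show three useful points:
- **Closure:** the flange centre is at top px (361.8,228) and the wing top centre is at side px (306.7,272). The wing lies nearly along image x.
- **Collar in the top view:** the grey top spans about x 139–181, y 140.6–182.
- **Slots in the side view:** they run almost horizontally.

I'll localise coarsely from these, then look closer with the wrist camera.

```bash
cat > h.py <<'E'
from cell import env, kin, imaging
import cv2, numpy as np
from scipy.spatial.transform import Rotation as Ro
from scipy.optimize import least_squares
def down(yaw): return (Ro.from_euler('z',yaw)*Ro.from_euler('x',np.pi)).as_rotvec()
def proj(c,X,fish=False):
    p=np.atleast_2d(X)@c["R"].T+c["t"]; K=c["intrinsics"]
    if fish:
        r=np.hypot(p[:,0],p[:,1])+1e-12; th=np.arctan2(r,p[:,2]); q=p[:,:2]/r[:,None]*th[:,None]
    else: q=p[:,:2]/p[:,2:]
    return q*K[0,0]+K[:2,2]
def ray(c,uv,fish=False):
    q=(np.array(uv,float)-c["intrinsics"][:2,2])/c["intrinsics"][0,0]
    if fish:
        th=np.hypot(*q); d=np.r_[q/max(th,1e-12)*np.sin(th),np.cos(th)]
    else: d=np.r_[q,1]
    return -c["R"].T@c["t"], c["R"].T@(d/np.linalg.norm(d))
def atz(c,uv,z,fish=False):
    o,d=ray(c,uv,fish); return o+d*(z-o[2])/d[2]
def tri(rays):
    A=sum(np.eye(3)-np.outer(d,d) for o,d in rays); b=sum((np.eye(3)-np.outer(d,d))@o for o,d in rays)
    return np.linalg.solve(A,b)
def circ(ctr,r,n=72):
    a=np.linspace(0,2*np.pi,n); return np.c_[ctr[0]+r*np.cos(a),ctr[1]+r*np.sin(a),np.full(n,ctr[2])]
E
python3 - <<'E'
from h import *
T=imaging.capture("top");S=imaging.capture("side")
print("flange top@.052",atz(T,(361.8,228),.052),"wingtop side@.086",atz(S,(306.7,272),.086))
f=lambda c,u,v,x0,y0:(x0+u/5,y0+v/5)
t=lambda u,v:(125+(u-400)/5,135+v/5); s=lambda u,v:(238+(u-400)/5,95+(v-300)/5)
for z in(.155,.165,.175): print(z,"collar top", atz(T,t(575,131),z), "side",atz(S,s(602,401),z))
print("collar tri",tri([ray(T,t(575,131)),ray(S,s(602,401))]))
a,b=(atz(T,(320+x/5,198+y/5),.086) for x,y in((150,158),(275,170))); print("wing yaw",np.arctan2(*(b-a)[1::-1]))
for a,b in (((527,400),(685,400)),): 
    A,B=(atz(S,s(*p),.165) for p in(a,b)); print("slot dir",np.arctan2(*(B-A)[1::-1]),np.linalg.norm(B-A))
c=imaging.capture("wrist"); o=env.observe(); Rt=Ro.from_rotvec(o["eef_rot"]).as_matrix()
print("cam in tool",Rt.T@(-c["R"].T@c["t"]-o["tcp_pos"]), Rt.T@c["R"].T)
E
```

```text
flange top@.052 [ 0.45551932 -0.17522269  0.052     ] wingtop side@.086 [ 0.45519682 -0.17745998  0.086     ]
0.155 collar top [0.57243343 0.18960953 0.155     ] side [0.57723493 0.19652827 0.155     ]
0.165 collar top [0.57036046 0.18708447 0.165     ] side [0.57215116 0.18563547 0.165     ]
0.175 collar top [0.56828748 0.1845594  0.175     ] side [0.5670674  0.17474268 0.175     ]
collar tri [0.57161406 0.18701561 0.1639493 ]
wing yaw -1.6844532607843814
slot dir -0.4745968277363367 0.07296360768883797
cam in tool [ 0.07864242  0.0006317  -0.1415856 ] [[-3.61933756e-04 -9.51545379e-01 -3.07508147e-01]
 [ 9.99999919e-01 -2.90071031e-04 -2.79400654e-04]
 [ 1.76663196e-04 -3.07508223e-01  9.51545407e-01]]
```

```bash
python3 - <<'E'
from h import *
for nm,p,ys in(("pick",(.4555,-.1755,.2),(-1.684,1.457)),("press",(.5715,.187,.25),(-.475,2.667,-2.046,1.096,-2.18,.96))):
    for y in ys:
        q=kin.ik(np.array(p),down(y)); print(nm,y,None if q is None else np.round(q,2))
env.move_ptp([.4555,-.1755,.20],down(-1.684))
c1=imaging.capture("wrist"); o1=env.observe()
env.move_l([.4555-.05,-.1755,.20],speed=.2)
c2=imaging.capture("wrist")
np.savez("w.npz",**{k+str(i):c[k] for i,c in((1,c1),(2,c2)) for k in c})
print(o1["clock"],env.observe()["clock"])
im=np.hstack([c["image"][60:360,80:480] for c in(c1,c2)]); cv2.imwrite("pics/w12.png",im)
for c in(c1,c2): print(proj(c,[[.4555,-.1755,.086]],True))
E
```

```text
pick -1.684 [-0.05  0.15 -0.11  0.   -1.32 -0.07]
pick 1.457 None
press -0.475 [ 0.58  0.36  0.29  0.   -1.51  0.52]
press 2.667 [ 0.58  0.36  0.29  0.   -1.51 -2.62]
press -2.046 [ 0.58  0.36  0.29  0.   -1.51 -1.05]
press 1.096 [ 0.58  0.36  0.29  0.   -1.51  2.09]
press -2.18 [ 0.58  0.36  0.29  0.   -1.51 -1.19]
press 0.96 [ 0.58  0.36  0.29 -0.   -1.51  1.95]
2.8583 3.3083
[[278.7536026  206.15652563]]
[[219.14834241 212.86227039]]
```

View pics/w12.png

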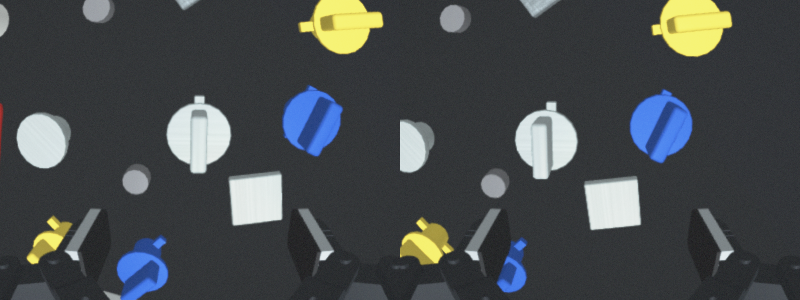

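The wrist views show the steel closure: flange centre near crop px (198,133) in the left view and (545,140) in the right. The wing is nearly parallel to the tool's x axis. I'll take two views of the press the same way, then enlarge all four.

```bash
python3 - <<'E'
from h import *
env.move_ptp([.5715,.187,.27],down(-.475))
c3=imaging.capture("wrist")
env.move_l([.5715-.05,.187,.27],speed=.2)
c4=imaging.capture("wrist")
w=dict(np.load("w.npz"))
for i,c in((3,c3),(4,c4)):
    for k in c: w[k+str(i)]=c[k]
np.savez("w.npz",**w)
rows=[]
for i,(cx,cy,W) in {1:(278,193,100),2:(225,200,100),3:(0,0,160),4:(0,0,160)}.items():
    c={k:w[k+str(i)] for k in("image","intrinsics","R","t")}
    if i>2:
        cx,cy=proj(c,[[.5715,.187,.164]],True)[0].astype(int)
    H=W*3//4; x,y=cx-W//2,cy-H//2; print(i,x,y,W)
    a=cv2.resize(cv2.copyMakeBorder(c["image"],200,200,200,200,0)[y+200:y+200+H,x+200:x+200+W],(400,300),interpolation=cv2.INTER_CUBIC)
    f=400/W
    for g in range(-(-x//10)*10,x+W,10): cv2.line(a,(int((g-x)*f),0),(int((g-x)*f),6),(0,255,255),1); cv2.putText(a,str(g),(int((g-x)*f),14),0,.28,(0,255,255),1)
    for g in range(-(-y//10)*10,y+H,10): cv2.line(a,(0,int((g-y)*f)),(6,int((g-y)*f)),(0,255,255),1); cv2.putText(a,str(g),(8,int((g-y)*f)+3),0,.28,(0,255,255),1)
    rows.append(a)
cv2.imwrite("pics/w4.png",np.vstack([np.hstack(rows[:2]),np.hstack(rows[2:])]))
E
```

```text
1 228 156 100
2 175 163 100
3 196 149 160
4 167 94 160
```

View pics/w4.png

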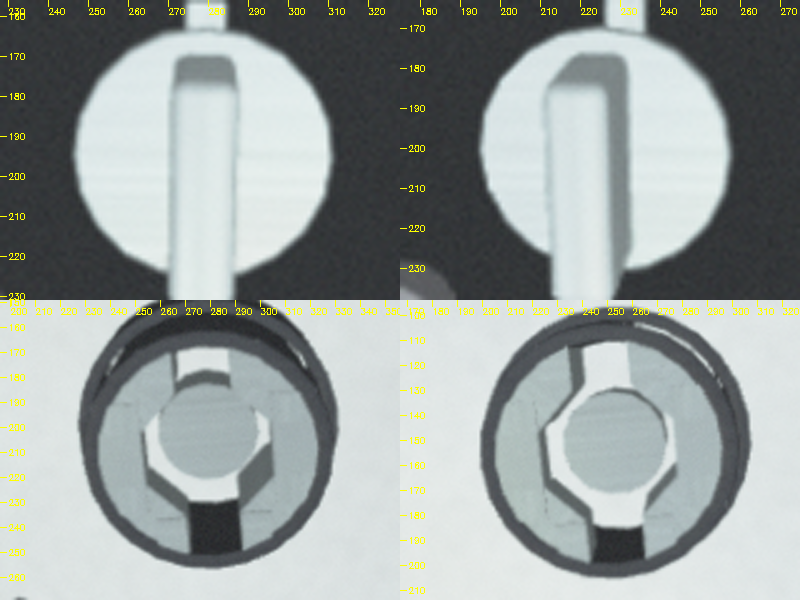

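The enlarged views show these points:
- **Closure:** the flange edges in view 1 are L 247, R 311, T 163.5, B 224.5. In view 2 they are L 195, R 257.8, T 170, B 230. The wing's top face edges are clear in both.
- **Collar:** the grey ring has a radius of about 35 mm inside a dark rim. The slots run up and down the picture, along tool x at yaw -0.475, tilted slightly. The ram disc is visible in the middle.

Next I'll fit these numerically.

```bash
python3 - <<'E'
from h import *
w=np.load("w.npz"); C={i:{k:w[k+str(i)] for k in("image","intrinsics","R","t")} for i in(1,2,3,4)}
off={1:(228,156,4,0,0),2:(175,163,4,400,0),3:(196,149,2.5,0,300),4:(167,94,2.5,400,300)}
P=lambda i,u,v:np.array([off[i][0]+(u-off[i][3]+.5)/off[i][2]-.5,off[i][1]+(v-off[i][4]+.5)/off[i][2]-.5])
def fit(pts,r,x0,freer=False):
    def res(p):
        out=[]
        for i,l in pts.items():
            q=proj(C[i],circ(p[:3],p[3] if freer else r,360),True); ctr=q.mean(0)
            for u,v in l:
                m=P(i,u,v); k=np.argmin(np.hypot(*(q-m).T)); n=q[k]-ctr; n/=np.linalg.norm(n); out.append((m-q[k])@n)
        return out
    s=least_squares(res,list(x0)+([r] if freer else []),x_scale=.01,diff_step=1e-3); return s.x.round(4),np.abs(s.fun).max().round(2)
print("flange",fit({1:[(76,155),(332,155),(193,30),(110,235),(300,237)],2:[(480,150),(731,155),(600,28),(515,235),(705,230)]},.03,[.4555,-.1755,.052]))
# wing top corners (far end) in both views -> height
cor={n:tri([ray(C[1],P(1,*a),True),ray(C[2],P(2,*b),True)]) for n,a,b in(("L",(172,86),(549,86)),("R",(238,86),(607,86)))}; print("wing corners",cor)
def ln(i,a,b,z): 
    A,B=(atz(C[i],P(i,*p),z,True) for p in(a,b)); return np.arctan2(*(A-B)[1::-1]),((A+B)/2).round(4)
print("wing edges v1",ln(1,(170.5,100),(169.5,292),.086),ln(1,(238,100),(233,292),.086)," v2",ln(2,(548,100),(552,292),.086),ln(2,(606,100),(611,292),.086))
# collar: grey outer edge and ram
gr={3:[(98,450),(318,450),(123,385),(140,530),(265,540),(290,380)],4:[(495,450),(722,450),(520,380),(530,540),(690,375),(690,530)]}
for z in(.153,.157,.16,.165): pass
print("collar grey r=35",fit(gr,.035,[.5715,.187,.16]),"free",fit(gr,.035,[.5715,.187,.16],True))
ram={3:[(158,430),(258,432),(207,479)],4:[(563,440),(667,440),(615,494),(615,388)]}
print("ram",fit(ram,.018,[.5715,.187,.135]))
z=.157
for i,e in{3:[((176,350),(190,550)),((229,350),(243,550))],4:[((582,345),(593,558)),((630,345),(646,558))]}.items():
    print("slot",i,[ln(i,*x,z) for x in e])
E
```

```text
flange (array([ 0.4556, -0.1757,  0.0513]), np.float64(0.75))
wing corners {'L': array([ 0.45971119, -0.19865748,  0.07676047]), 'R': array([ 0.44607929, -0.19840022,  0.0827207 ])}
wing edges v1 (np.float64(-1.6962063711020896), array([ 0.4625, -0.1771,  0.086 ])) (np.float64(-1.7011795878792095), array([ 0.4491, -0.1756,  0.086 ]))  v2 (np.float64(-1.728009236404448), array([ 0.4615, -0.1768,  0.086 ])) (np.float64(-1.708753101406909), array([ 0.449 , -0.1754,  0.086 ]))
collar grey r=35 (array([0.5704, 0.1858, 0.1665]), np.float64(2.24)) free (array([0.5695, 0.1865, 0.1619, 0.0358]), np.float64(1.86))
ram (array([0.5702, 0.1858, 0.1364]), np.float64(0.49))
slot 3 [(np.float64(-0.41974138508186437), array([0.5722, 0.1941, 0.157 ])), (np.float64(-0.39993892807398), array([0.5641, 0.1785, 0.157 ]))]
slot 4 [(np.float64(-0.44715887025509093), array([0.5725, 0.1926, 0.157 ])), (np.float64(-0.4122375549501501), array([0.5649, 0.1783, 0.157 ]))]
```

```bash
python3 - <<'E'
from h import *
T=imaging.capture("top")
s=[atz(T,(u*.7,v*.7),.1) for u,v in((203,157),(329,206),(279,326),(152,275))]
d=lambda a,b:np.arctan2(*(b-a)[1::-1])
print("screws centre",np.mean(s,0),[round((d(s[i],s[j])+.0)%(np.pi/2)-np.pi/2,3) for i,j in((0,1),(3,2),(1,2),(0,3))])
env.grip(.6); y=-1.705; c=[.4556,-.1757]
env.move_ptp([*c,.16],down(y)); 
f0=env.observe()["contact_force"]
print("touch",env.move_l([*c,.0555],speed=.08,contact_N=8), env.observe()["tcp_pos"])
env.grip(0,squeeze=80); o=env.observe(); print("grip",o["gripper_width"],o["grip_force"],o["contact_force"]-f0,o["clock"])
env.move_l([*c,.10],speed=.08); env.sleep(.3)
F=[]
for _ in range(10): env.sleep(.03); F.append(env.observe()["contact_force"])
o=env.observe(); print("weight",np.mean(F,0)-f0,np.std(F,0),o["gripper_width"],o["grip_force"],o["clock"])
im=imaging.capture("side"); cv2.imwrite("pics/lift.png",cv2.resize(im["image"][180:360,200:440],(800,600),interpolation=cv2.INTER_CUBIC))
E
```

```text
screws centre [0.57005608 0.18759584 0.1       ] [np.float64(-0.395), np.float64(-0.397), np.float64(-0.397), np.float64(-0.395)]
touch False [ 0.45603315 -0.17575828  0.05598306]
grip 0.14822235088762425 78.41230273246765 [ 1.05550714 -0.24763729  1.18371962] 9.1083
weight [ 0.6793604   0.10884431 -4.474408  ] [0.30645125 0.49035093 0.39511268] 0.15028897725320212 77.91179895401001 10.45
```

View pics/lift.png

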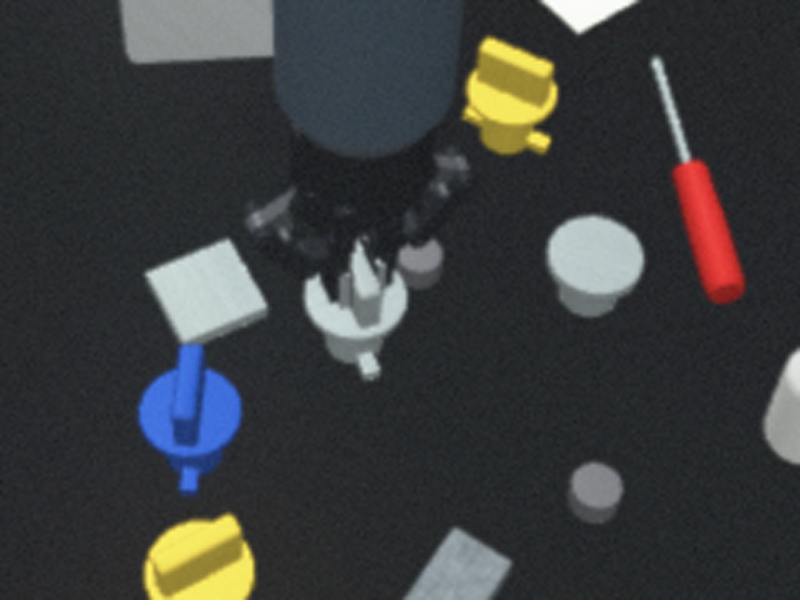

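The closure is held squarely (opening about 12.7 mm, weight about 4 N) and the neighbours are untouched. The screws give the press yaw as -0.396 and its centre as (0.570, 0.187), which agrees with the collar fit. Next I'll carry it over and lower it with contact detection.

```bash
python3 - <<'E'
from h import *
c=[.570,.1865]; y=-.40
env.move_l([.4556,-.1757,.27],speed=.15)
env.move_ptp([*c,.265],down(y)); env.sleep(.3)
def F(n=10):
    L=[]
    for _ in range(n): env.sleep(.03); o=env.observe(); L.append(np.r_[o["contact_force"],o["wrist_torque"]])
    return np.mean(L,0)
f0=F(); np.save("f0.npy",f0); o=env.observe(); print("base",f0.round(2),o["tcp_pos"],o["clock"])
env.move_l([*c,.228],speed=.08)
h=env.move_l([*c,.180],speed=.02,contact_N=3)
f=F(); o=env.observe(); print("contact",h,(f-f0).round(2),o["tcp_pos"].round(4),"foot",o["tcp_pos"][2]-.056,o["gripper_width"],o["clock"])
im=imaging.capture("side"); cv2.imwrite("pics/in.png",cv2.resize(im["image"][60:240,180:420],(800,600),interpolation=cv2.INTER_CUBIC))
E
```

```text
base [ 0.05  0.04 -4.15  0.   -0.    0.01] [0.57000454 0.18649507 0.26499833] 13.8333
contact True [ 2.    0.98  6.68  0.26 -0.93  0.01] [0.5698 0.1865 0.1926] foot 0.13656646676578554 0.15061118497515857 16.35
```

View pics/in.png

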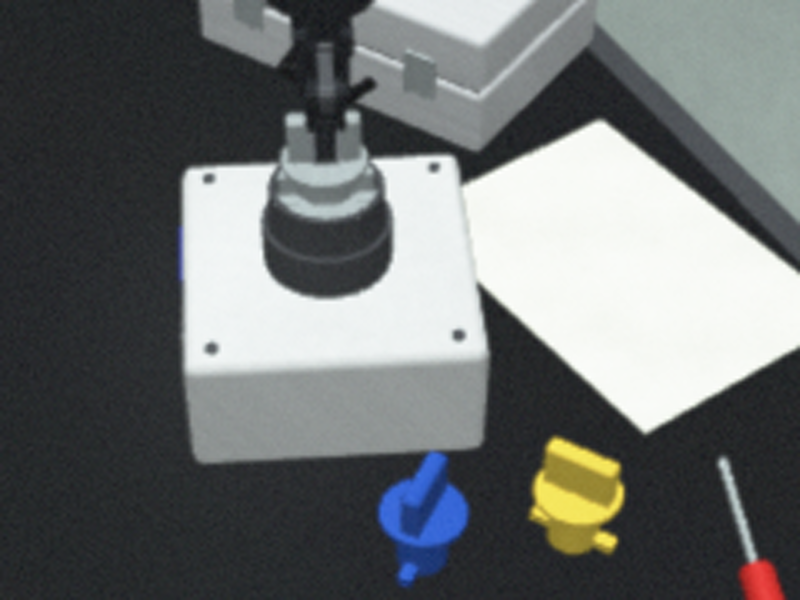

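The lugs passed down the slots: contact came with the foot at z=0.1366, right at the expected ram height, and the force is gentle. Now I'll press in by force.

```bash
cat >> h.py <<'E'
def F(n=8):
    L=[]
    for _ in range(n): env.sleep(.02); o=env.observe(); L.append(np.r_[o["contact_force"],o["wrist_torque"]])
    return np.mean(L,0)-np.load("f0.npy")
E
python3 - <<'E'
from h import *
o=env.observe(); c=[.570,.1865]; z=o["tcp_pos"][2]
while True:
    f=F(); o=env.observe(); print(f.round(2),o["tcp_pos"].round(4),round(z,4),o["clock"])
    if f[2]>16.8 or np.hypot(f[0],f[1])>8 or z<.178: break
    z-=min(.0025,max(.0005,(17.8-f[2])/1.5*.6e-3)); c=np.array(c)+np.clip(f[:2]*.15e-3,-5e-4,5e-4)
    env.move_l([*c,z],speed=.012)
np.save("st.npy",[*c,z])
E
```

```text
[ 4.14  1.13  7.44  0.38 -1.69 -0.01] [0.5697 0.1865 0.1924] 0.1925 16.5333
[ 0.65  0.6  10.17  0.26 -0.29  0.  ] [0.57   0.1865 0.1903] 0.19 17.025
[-0.82  0.6  12.87  0.2   0.25  0.  ] [0.57   0.1865 0.1884] 0.1875 17.5167
[-1.66 -0.09 15.1   0.09  0.53 -0.  ] [0.57   0.1865 0.187 ] 0.1855 17.9667
[-1.64  0.25 16.93  0.06  0.52 -0.03] [0.57   0.1865 0.1863] 0.1844 18.35
```

```bash
python3 - <<'E'
from h import *
*c,z=np.load("st.npy"); c=np.array(c); y=-.40; z-=.0006
env.move_l([*c,z],speed=.012); f=F(); print("pre",f.round(2),env.observe()["clock"])
for k in range(6):
    t0=env.observe()["clock"]; env.move_l([*c,z],speed=.012,ori=down(y-.05)); y-=.05
    f=F(6); o=env.observe(); print(round(y,2),f.round(2),o["tcp_pos"].round(4),round(o["clock"]-t0,2),o["clock"])
    if abs(f[5])>.6 or np.hypot(f[0],f[1])>8 or not 14<f[2]<21: break
    z+=np.clip((f[2]-18)/1.5*.5e-3,-5e-4,5e-4); c=c+np.clip(f[:2]*.1e-3,-5e-4,5e-4)
np.save("st.npy",[*c,z]); np.save("y.npy",y)
E
```

```text
pre [-1.560e+00  1.900e-01  1.692e+01  6.000e-02  6.200e-01 -1.000e-02] 18.7333
-0.45 [-1.29  0.42 16.7   0.04  0.55 -0.1 ] [0.5701 0.1865 0.1859] 0.35 19.0833
-0.5 [-0.52  0.   17.54 -0.06  0.44 -0.09] [0.5702 0.1865 0.1856] 0.35 19.4333
-0.55 [-0.67 -0.31 17.7  -0.06  0.35 -0.09] [0.5703 0.1865 0.1856] 0.35 19.7833
-0.6 [-0.41 -0.27 17.24 -0.08  0.26 -0.09] [0.5703 0.1864 0.1855] 0.35 20.1333
-0.65 [-0.26 -0.09 17.77 -0.1   0.2  -0.1 ] [0.5703 0.1864 0.1854] 0.35 20.4833
-0.7 [-0.03 -0.33 17.72 -0.15  0.17 -0.1 ] [0.5704 0.1864 0.1853] 0.35 20.8333
```

```bash
python3 - <<'E'
from h import *
*c,z=np.load("st.npy"); c=np.array(c); y=float(np.load("y.npy")); end=-.40-np.pi/2
while y>end+1e-6:
    y=max(y-.07,end); env.move_l([*c,z],speed=.012,ori=down(y))
    f=F(6); o=env.observe(); print(round(y,2),f.round(2)[[0,1,2,5]],o["tcp_pos"].round(4),o["clock"])
    if abs(f[5])>.5 or np.hypot(f[0],f[1])>7 or not 12<f[2]<21: print("STOP"); break
    z+=np.clip((f[2]-18)/1.5*.5e-3,-5e-4,5e-4); c=c+np.clip(f[:2]*.1e-3,-5e-4,5e-4)
np.save("st.npy",[*c,z]); np.save("y.npy",y)
print(np.diff(env.observe()["tcp_pos"]).shape, -2*np.arctan2(*env.observe()["eef_rot"][:2][::-1]))
E
```

```text
-0.77 [-0.21 -0.43 17.57 -0.11] [0.5704 0.1863 0.1853] 21.1833
-0.84 [-0.15 -0.66 17.59 -0.11] [0.5704 0.1863 0.1852] 21.5333
-0.91 [-0.14 -0.64 18.07 -0.08] [0.5704 0.1862 0.1851] 21.8833
-0.98 [-0.02 -0.11 18.05 -0.1 ] [0.5704 0.1861 0.1851] 22.2333
-1.05 [ 0.35 -0.34 18.13 -0.1 ] [0.5704 0.1861 0.1851] 22.5833
-1.12 [-0.39 -0.65 17.9  -0.07] [0.5704 0.186  0.1851] 22.9333
-1.19 [ 0.06 -0.35 18.18 -0.07] [0.5704 0.186  0.1851] 23.2833
-1.26 [-0.26 -0.13 18.13 -0.08] [0.5704 0.186  0.1852] 23.6333
-1.33 [-0.16 -0.43 17.5  -0.09] [0.5704 0.1859 0.1852] 23.9833
-1.4 [-0.11 -0.36 18.32 -0.07] [0.5703 0.1859 0.1851] 24.3333
-1.47 [-0.31 -0.43 18.33 -0.08] [0.5703 0.1858 0.1851] 24.6833
-1.54 [ 0.03 -0.31 17.87 -0.08] [0.5703 0.1858 0.1852] 25.0333
-1.61 [-0.5  -0.61 18.14 -0.11] [0.5703 0.1858 0.1852] 25.3833
-1.68 [-0.38 -0.44 18.22 -0.08] [0.5702 0.1857 0.1852] 25.7333
-1.75 [-0.38 -0.51 18.01 -0.08] [0.5702 0.1857 0.1853] 26.0833
-1.82 [-0.34 -0.33 17.91 -0.09] [0.5701 0.1857 0.1853] 26.4333
-1.89 [-0.71 -0.16 17.66 -0.09] [0.5701 0.1856 0.1852] 26.7833
-1.96 [-0.08 -0.66 17.99 -0.08] [0.5701 0.1856 0.1852] 27.1333
-1.97 [-6.000e-01 -1.900e-01  1.787e+01  1.000e-02] [0.57   0.1856 0.1852] 27.4833
(2,) -4.312883867901538
```

```bash
python3 - <<'E'
from h import *
*c,z=np.load("st.npy"); y=float(np.load("y.npy"))
for k in range(14):
    z+=.0008; env.move_l([*c,z],speed=.012)
    f=F(6); o=env.observe(); print(round(z,4),f.round(2)[[0,1,2,5]],o["tcp_pos"].round(4),o["clock"])
    if f[2]<1.5: break
np.save("st.npy",[*c,z])
E
```

```text
0.1833 [ 0.31 -0.49 17.4   0.  ] [0.57   0.1856 0.1858] 27.8333
0.1841 [ 4.200e-01 -2.500e-01  1.655e+01  1.000e-02] [0.57   0.1856 0.1864] 28.1833
0.1849 [ 6.10e-01 -5.40e-01  1.54e+01  1.00e-02] [0.57   0.1856 0.187 ] 28.5333
0.1857 [ 1.42  0.07 14.7  -0.  ] [0.57   0.1856 0.1875] 28.8833
0.1865 [ 2.060e+00 -1.000e-02  1.351e+01  2.000e-02] [0.5699 0.1856 0.1881] 29.2333
0.1873 [ 1.71 -0.21 12.69  0.02] [0.5699 0.1856 0.1887] 29.5833
0.1881 [ 2.170e+00 -4.000e-02  1.166e+01  1.000e-02] [0.5699 0.1856 0.1893] 29.9333
0.1889 [ 2.720e+00 -3.400e-01  1.098e+01  1.000e-02] [0.5699 0.1856 0.1899] 30.2833
0.1897 [ 2.95 -0.53 10.22  0.  ] [0.5698 0.1856 0.1904] 30.6333
0.1905 [ 5.1  -0.98  6.82  0.01] [0.5698 0.1857 0.1905] 30.9833
0.1913 [ 6.51 -0.77  3.85  0.03] [0.5697 0.1856 0.1906] 31.3333
0.1921 [ 7.86 -1.3   0.21  0.02] [0.5697 0.1857 0.1906] 31.6833
```

The lugs went up past the 8 mm level and stopped 4 mm down, at about 10 N spring force, so they are in the detents. Now I'll release, retreat and check.

```bash
python3 - <<'E'
from h import *
env.grip(.6); o=env.observe(); p=o["tcp_pos"]; env.move_l([p[0],p[1],.30],speed=.1); env.sleep(.3)
o=env.observe(); print(o["contact_force"].round(2),o["tcp_pos"].round(3),o["clock"])
env.move_ptp([.45,.05,.35],down(-1.2)); env.sleep(.2)
ims=[]
for n,(cx,cy) in(("top",(165,165)),("side",(279,118))):
    i=imaging.capture(n); q=proj(i,[[.570,.186,.214]])[0]; print(n,q)
    x,y=int(q[0])-40,int(q[1])-45; ims.append(cv2.resize(i["image"][y:y+90,x:x+80],(400,450),interpolation=cv2.INTER_CUBIC))
cv2.imwrite("pics/end.png",np.hstack(ims)); print(env.observe()["clock"])
E
```

```text
[0.05 0.19 0.02] [0.569 0.186 0.3  ] 33.6583
top [153.22404644 155.48214937]
side [277.03897239  98.30743872]
34.8167
```

View pics/end.png

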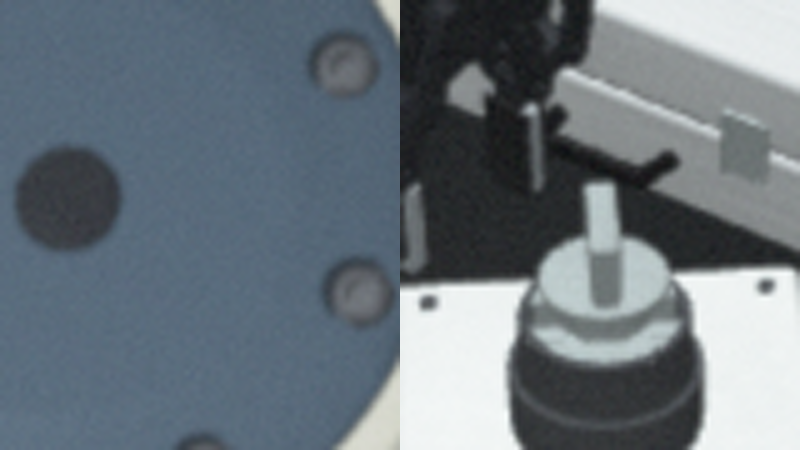

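The side view shows the closure seated upright in the collar. Its wing runs along the view direction, across the slots, with the flange low and level. The gripper is clear, so I'm handing in.

```bash
python3 -c "
from h import *
print(env.finish_job(), env.observe()['clock'])"
```

```text
the job is handed in; nothing more can be done
the job is handed in; nothing more can be done
```

The job is handed in with the closure locked in the press's detents, released and upright with the gripper clear; average push stayed near 18 N, it took about 35 s of robot time, and no verdict was returned.

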